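# Put the drill template back in its rack

### The job

Lift the blue cover off the plate rack by its knob and set it down gently and upright on the bench. Then take the green-handled template plate out of the wooden stand and, keeping hold of it, slide it gently down the guides of the rack's slot that has the green tag until it sits fully home, and let go. Leave the cover off, leave the yellow plate in its slot and do not disturb the tape measure or the glue bottle.

Things in the scene. Friction and masses are not known exactly. Their poses are not given: they have to be found in the camera images.
- rack: Grey plate rack, fixed, 154 (x) x 132 (y) x 85 mm. Origin: centre of its underside. Floor 12 mm thick. Two slots along x, at y = +32 and -32 mm: each a pair of upright grooves in the end walls, 11 mm wide in y, 114 mm from end to end in x, z 12 to 85 mm; the top 12 mm flare to 17 by 122 mm. Ledges outside the end walls, top at z = 75 mm, carry the cover. Side walls 46 mm high.
- tag: Green tag, 16 x 34 x 30 mm, fixed on the front (-x) end of the rack at the slot (either of the two) where the green plate belongs. Its origin is NOT on the tag but at the centre of that slot on the rack's floor, where the plate's origin comes when home; axes as the rack's. The tag's own centre lies at x = -81, z = +30 mm from it.
- cover: Loose blue metal cover on the rack, 147 (x) x 137 (y) x 62 mm, 4 mm walls, open below, about 0.35 kg. Origin: centre of its underside, on the rack's ledges at z = 75 mm. Black round knob on its top centre: 32 mm diameter, z = 74 to 100 mm, on a 20 mm neck. It laps the rack's end walls by 10 mm with 2.5 mm play: lift it straight up. Bench at x = 655, y = -250 mm is always clear.
- green_plate: Aluminium plate with dark holes and a green grip along the top; 110 (x) x 8 (y) x 115 mm (z), about 0.3 kg, same either way round. Origin: centre of its lower edge; z up. The grip is 90 (x) x 14 (y) mm, z = 83 to 115 mm. It starts upright in the wooden stand. Home in the rack its top is 127 mm above the bench.
- yellow_plate: The same plate with a yellow grip, loose, standing home in the other slot of the rack (64 mm beside the green plate's slot, under the cover). Same size and origin.
- stand: Wooden block fixed to the bench, 130 (x) x 60 (y) x 38 mm high, with a groove along its x, 10 mm wide, whose floor is 10 mm above the bench: the green plate stands in it. Origin: centre of its underside.
- vise: Red bench vise fixed on the bench to the left (+y) of the rack, about 350 (x) x 200 (y) mm and 260 mm high: pass over or round it. Origin: centre of its underside.
- tape_measure: Yellow tape measure, 94 x 64 x 66 mm high, loose bystander. Origin: centre of its underside.
- glue_bottle: Cream glue bottle with red cap, 58 mm diameter, 186 mm high, loose bystander. Origin: centre of its underside.
Not all that is in view belongs to the job. Leave any red look-alike of the green_plate alone.

How it is judged:
On the way, in this order (a step that is already met when the one before it is completed fails the run):
1. the cover stands upright on the bench, released (height (world z) of cover below 0.008 m and angle between cover's own z axis and vertical below 0.08 rad and contact force between cover and the fingers below 0.1 N and linear speed of cover below 0.02 m/s), for 0.2 s.
2. the green plate, held by the fingers, is well down in the guides of the tagged slot (its lower edge under 40 mm above the rack's floor) (x of green_plate in the frame of tag between -0.006 and 0.006 m and y of green_plate in the frame of tag between -0.005 and 0.005 m and angle between the x axis of green_plate and the x axis of tag, either way round below 0.12 rad and angle between green_plate's own z axis and vertical below 0.1 rad and z of green_plate in the frame of tag below 0.04 m and contact force between green_plate and the fingers above 1 N), for 0.1 s.
At the end, for the whole second after the job is handed in: The green plate is home in the tagged slot: within 5 mm in height and across, 6 mm along, 0.12 rad of turn (either way round), 0.1 rad of tilt, released, at rest. The cover stands at rest on the bench, underside under 8 mm up, tilt under 0.08 rad. The yellow plate is upright (0.12 rad) (x of green_plate in the frame of tag between -0.006 and 0.006 m and y of green_plate in the frame of tag between -0.005 and 0.005 m and angle between the x axis of green_plate and the x axis of tag, either way round below 0.12 rad and angle between green_plate's own z axis and vertical below 0.1 rad and z of green_plate in the frame of tag between -0.005 and 0.005 m and height (world z) of cover below 0.008 m and angle between cover's own z axis and vertical below 0.08 rad and linear speed of each of green_plate, cover below 0.02 m/s and contact force between green_plate and the fingers below 0.1 N and angle between yellow_plate's own z axis and vertical below 0.12 rad); the robot touches nothing.
It fails at once if the cover is dropped (moves at over 0.6 m/s, out of the fingers) (linear speed of cover above 0.6 m/s and contact force between cover and the fingers below 0.1 N).
It fails at once if the green plate is forced or dropped into the rack (contact force over 80 N) (contact force between green_plate and rack above 80 N).
It fails at once if the yellow plate is moved more than 15 mm (distance of yellow_plate from where it was at the start of the episode above 0.015 m).
It fails at once if the tape measure is moved more than 30 mm (distance of tape_measure from where it was at the start of the episode above 0.03 m).
It fails at once if the glue bottle is moved more than 30 mm (distance of glue_bottle from where it was at the start of the episode above 0.03 m).
It also fails if it takes over 61 s, if anything falls off the work surface, if the arm or the gripper's body presses on something with over 40 N, if the wrist force passes 120 N, or if a joint passes its speed limit or range.

### The arm

A 7-joint arm with a two-finger parallel gripper is mounted at the origin on a cart in front of the work surface, level with it; the furniture and walls round the work are solid. World frame = base frame: x ahead of the robot, y to its left, z up, the work surface at z = 0. Lengths are in m, angles in rad, forces in N, time in s.
With the tool pointing down it reaches from about 0.4 to 0.85 m from the base axis. Payload 4.5 kg.
Tool frame: the origin (TCP) lies midway between the tips of the shut fingers; the grasp point (between the pads) lies 19 mm behind it; z points along the fingers, y is the line along which they close (so a half turn about z gives the same grasp; the last joint's range is limited). The gripper opens to 88 mm and grips with 3 to 60 N. Pads are 18 mm wide; open, the fingers measure 123 mm over their backs; the gripper's body (75 mm by 187 mm) begins 45 mm behind the grasp point.
Start: joints at [-1.287, 0.689, -0.195, 1.565, 0.157, 0.902, -0.215], TCP at [0.154, 0.606, 0.239] pointing down, gripper open.
Joint ranges: [-3.01, 3.01], [-0.46, 2.08], [-1.47, 1.51], [0.13, 2.56], [-1, 4.14], [0.04, 2.09], [-2.66, 2.66]. Speed limits (rad/s): [2.57, 2.57, 3.14, 3.14, 3.14, 3.14, 3.14].

### API

Orientations are given as a unit quaternion [x, y, z, w].
In Python, from plant import * gives the robot as it stands.
- The arm moves only by the tool send_rows, never from a script. Its argument "targets" is a list of rows, each a list of 2 entries, a list of its own where there are three numbers: the shift along the tool's x, y, z in units of 0.3 m (1.0 is 0.3 m), then the turn, a rotation vector about the tool's x, y, z in units of pi rad (1.0 is pi rad). A call has 1 to 12 rows; each row is the pose to reach, as a shift and turn from the pose commanded when the call began, along the tool's axes at that moment, turning the shorter way round; what a row does not reach only later rows make up. A row lasts 1/8 s, in which the tool goes at most 62.5 mm and 10.7 degrees, less where a joint would pass 70% of its speed; a pose out of reach is approached as far as the arm can. A call with a number of a shift or a turn outside -1 to 1 is refused whole. A call with a gripper value outside its range is refused whole. "fingers" is the opening, from 0 (shut) to 1 (fully open), set as the call begins (left out, the last holds). The fingers move at their own pace and stop on an object; "newtons" is the grip in N (left out, the last holds). Time passes only in rows, so rows that repeat a pose let the fingers close. It gives the time, the measured TCP pose, the force, the opening and the grip force at its end, in the units of the state.
- get_state(): the state, without advancing time (a new reading comes with each control period).
- snapshot(name): name is "side" or "top" or "wrist"; returns a dict with "img" (480x640x3 uint8, blue, green, red), "fx", "fy", "cx", "cy" (pixels), "k1" (the pictures are not rectified: a ray, as slopes to the right and down, at radius r is drawn at 1 + k1 r^2 times it, then the intrinsics apply), "cam_to_world" (4x4, takes a point from camera to world coordinates); the wrist camera has in their place "T_tool_cam" (4x4, takes a point from camera to tool coordinates, whose origin is the TCP and whose axes are the flange's). Camera axes: x right, y down, z forward; pixel columns grow to the right and rows downward; lengths in m; the calibration is good to about 2 mm. A picture is of the moment at which its call begins: read the wrist's pose just before it. There is no depth.
- finish_job(): hands the job in; it is judged then, once.
The state is a dict: "clock": time; "q": joint angles; "qd": joint speeds; "joint_torque": joint torques, N m; "tool_pos": TCP position; "eef_rot": TCP orientation; "contact_force": force on the tool from outside, world axes, zero at the start; "moment": the same for the moment, N m; "opening": opening from 0.0 (shut) to 1.0 (fully open); "finger_force": force on a finger pad.
Only numpy, scipy, OpenCV 4.12 (cv2) and the standard library are available. Lean on these libraries where they do the work, as an engineer would, in place of code of your own. Each camera call takes 0.05 s, during which the arm holds its last target. There are 200 camera calls.

## Working session

There is one attempt and no reset: what is moved stays moved. The work goes in short steps, Python scripts to look and compute and a tool call to move; the robot and the scene stay as the last step left them, time stands still between calls to the robot, and variables do not carry over. Pictures are saved under pics/ and viewed, at most 12 in all, crops included, and the job is handed in when it is done.

Besides the shell and the picture viewer there is one more tool, called after "Call:" as name(argument=value, ...), one argument or row to a line, values as JSON. send_rows: Moves the arm, as the interface text tells. Its arguments: {"type":"object","properties":{"targets":{"type":"array"},"fingers":{"type":"number"},"newtons":{"type":"number"}},"required":["targets"]}

```bash
mkdir -p pics; cat > h.py <<'E'
from plant import *
import numpy as np, cv2
from scipy.spatial.transform import Rotation as R
def shot(n,f=None):
    s=get_state(); d=snapshot(n)
    if n=="wrist":
        T=np.eye(4);T[:3,:3]=R.from_quat(s["eef_rot"]).as_matrix();T[:3,3]=s["tool_pos"]
        d["cam_to_world"]=T@np.array(d["T_tool_cam"])
    if f: cv2.imwrite("pics/"+f,d["img"])
    return d
def rays(d,uv):
    uv=np.atleast_2d(np.array(uv,float))
    x=(uv-[d["cx"],d["cy"]])/[d["fx"],d["fy"]]
    y=x.copy()
    for _ in range(20): y=x/(1+d["k1"]*(y**2).sum(1,keepdims=True))
    C=np.array(d["cam_to_world"]); D=np.c_[y,np.ones(len(y))]@C[:3,:3].T
    return C[:3,3],D/np.linalg.norm(D,axis=1,keepdims=True)
def plane(d,uv,z):
    o,D=rays(d,uv); return o+D*((z-o[2])/D[:,2:])
def tri(d1,u1,d2,u2):
    o1,D1=rays(d1,u1);o2,D2=rays(d2,u2);D1=D1[0];D2=D2[0]
    s=np.linalg.lstsq(np.c_[D1,-D2],o2-o1,rcond=None)[0]
    a=o1+s[0]*D1;b=o2+s[1]*D2
    return (a+b)/2,np.linalg.norm(a-b)
E
python3 - <<'E'
from h import *
import pickle
np.set_printoptions(precision=4,suppress=True)
for n in("top","side"):
    d=shot(n,n+"0.png");pickle.dump(d,open(n+"0.pkl","wb"))
    print(n,d["fx"],d["k1"],np.array(d["cam_to_world"]))
s=get_state();print(s)
E
```

```text
top 579.0336232372035 -0.02228269423711742 [[ 0.006  -0.985   0.1723  0.3469]
 [-1.     -0.0048  0.0073 -0.113 ]
 [-0.0064 -0.1723 -0.985   1.4577]
 [ 0.      0.      0.      1.    ]]
side 478.43937741756116 -0.06094607758283411 [[ 0.4498 -0.6855  0.5724 -0.01  ]
 [-0.8931 -0.3443  0.2895 -0.3701]
 [-0.0013 -0.6415 -0.7672  0.8306]
 [ 0.      0.      0.      1.    ]]
{'clock': 0.1, 'q': array([-1.2872,  0.6899, -0.1945,  1.5662,  0.1573,  0.9025, -0.2151]), 'qd': array([ 0.0009, -0.0037,  0.0018, -0.0021, -0.0004,  0.0011,  0.0024]), 'joint_torque': array([ -0.0026, -52.8501,  -1.2714, -15.3837,  -0.0526,   0.002 ,
         0.    ]), 'tool_pos': array([0.1544, 0.605 , 0.238 ]), 'eef_rot': array([ 0.1245,  0.9922, -0.0008, -0.    ]), 'contact_force': array([-0.2329, -0.0911, -0.0025]), 'moment': array([-0.0335, -0.0382,  0.0369]), 'finger_force': 0.0, 'opening': 0.9970365414598114}
```

View pics/top0.png

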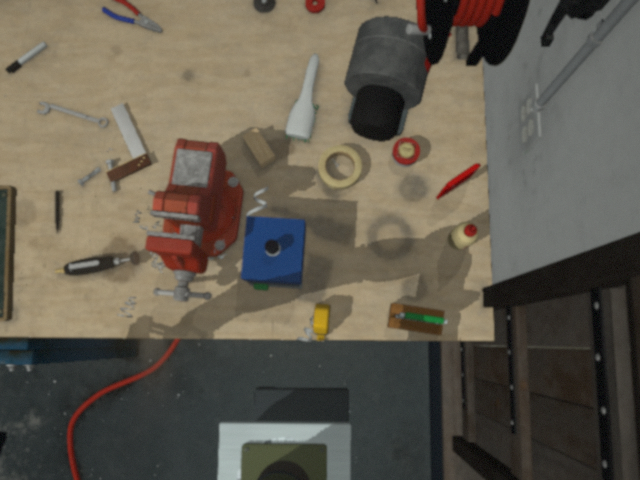

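View pics/side0.png

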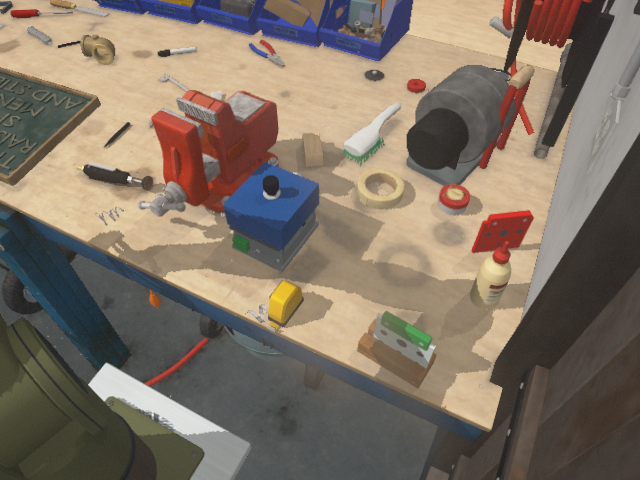

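The top view shows the cover at (274,252), its knob at (272,247), the tag at (261,287) on the left (+y) slot, and the stand with the green grip at (418,318). The side view shows the vise close on the left of the rack, with the tag at (241,242), the knob at (270,187) and the green grip at (407,330).

```bash
cat >> h.py <<'E'
def mask(img,lo,hi,box=None):
    m=cv2.inRange(cv2.cvtColor(img,cv2.COLOR_BGR2HSV),np.array(lo),np.array(hi))
    if box is not None:
        b=np.zeros_like(m);x0,y0,x1,y1=box;b[y0:y1,x0:x1]=255;m&=b
    return m
def big(m):
    c=cv2.findContours(m,cv2.RETR_EXTERNAL,cv2.CHAIN_APPROX_NONE)[0]
    return max(c,key=cv2.contourArea)
E
python3 - <<'E'
from h import *
import pickle
np.set_printoptions(precision=4,suppress=True)
t=pickle.load(open("top0.pkl","rb"));s=pickle.load(open("side0.pkl","rb"))
c=big(mask(t["img"],(105,120,50),(125,255,255),(225,200,330,300)))
r=cv2.minAreaRect(c);p=cv2.boxPoints(r);print("cover top rect px",r,p)
# top face corners incl. perspective: project contour on z=.137
w=plane(t,c[:,0],.137);rr=cv2.minAreaRect((w[:,:2]*1000).astype(np.float32));print("cover on z.137",rr,cv2.boxPoints(rr))
for n,d,b in(("t",t,(380,300,450,335)),("s",s,(370,300,445,360))):
    c=big(mask(d["img"],(50,110,60),(80,255,255),b));print(n,"green",cv2.minAreaRect(c),cv2.contourArea(c))
    if n=="t":
        w=plane(t,c[:,0],.125);rr=cv2.minAreaRect((w[:,:2]*1000).astype(np.float32));print("grip z.125",rr)
for n,d,b in(("t",t,(255,230,290,265)),("s",s,(255,170,290,205))):
    c=big(mask(d["img"],(0,0,0),(180,255,75),b));m=cv2.moments(c);print(n,"knob",cv2.boundingRect(c),m["m10"]/m["m00"],m["m01"]/m["m00"])
def up(d,b,f): 
    x0,y0,x1,y1=b;return cv2.resize(d["img"][y0:y1,x0:x1],None,fx=f,fy=f,interpolation=cv2.INTER_CUBIC)
a=up(t,(130,130,330,330),2);b=up(s,(130,80,330,280),2)
cv2.imwrite("pics/c0.png",np.hstack([a,b]))
E
```

```text
cover top rect px ((273.1421203613281, 249.5101318359375), (59.206298828125, 63.97985076904297), 4.085616588592529) [[241.335  279.3096]
 [245.8934 215.4924]
 [304.9492 219.7106]
 [300.3909 283.5279]]
cover on z.137 ((556.4303588867188, 25.048748016357422), (136.27394104003906, 149.39901733398438), 86.26283264160156) [[477.4486 -38.0744]
 [626.5298 -47.8122]
 [635.4121  88.1719]
 [486.3309  97.9097]]
t green ((424.0404052734375, 317.73699951171875), (38.16635513305664, 6.614487648010254), 8.746162414550781) 189.5
grip z.125 ((401.7237854003906, -321.8164978027344), (86.90302276611328, 15.049535751342773), 81.5428695678711)
s green ((417.85491943359375, 333.2486877441406), (27.0650691986084, 6.478341102600098), 30.256441116333008) 144.0
t knob (265, 235, 25, 19) 276.68052668052667 243.93832293832293
s knob (263, 176, 16, 20) 270.6288209606987 184.84206695778747
```

View pics/c0.png

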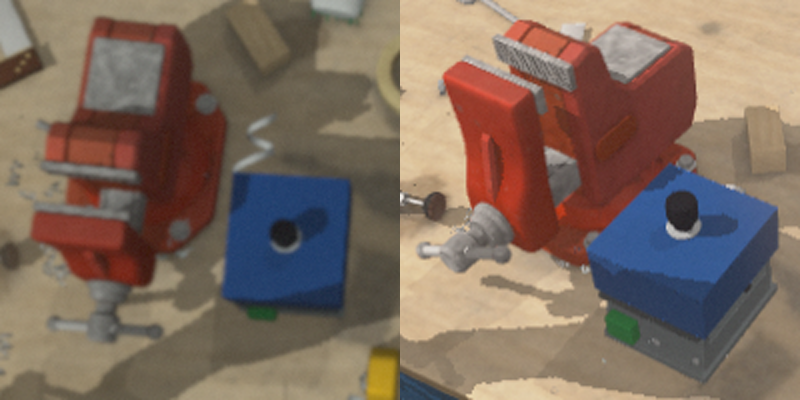

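The crop shows the vise jaws' right edge near top pixel (200,235). The low red flange reaches close to the cover, and the knob is at top pixel (272,247) and side pixel (271,184).

```bash
python3 - <<'E'
from h import *
import pickle
np.set_printoptions(precision=4,suppress=True)
t=pickle.load(open("top0.pkl","rb"));s=pickle.load(open("side0.pkl","rb"))
print("knob",tri(t,(272,247),s,(270.8,184.5)))
print("tag",tri(t,(261,287),s,(241,242)))
print("knob plane", plane(t,[(272,246.5)],.175))
print("cover corners",plane(t,[(247,216.5),(305,220),(241.5,279),(301.5,282.5)],.137))
for z in(.15,.2,.26): print("vise jaw edges z",z,plane(t,[(196,235),(194,265),(203,225),(207,262)],z)[:,:2].tolist())
print("jaw top right corner tri (front)",tri(t,(195,238),s,(200,118)),)
for n,d,b in(("t",t,(380,300,460,335)),("s",s,(370,300,445,360))):
    c=big(mask(d["img"],(45,80,30),(85,255,255),b));r=cv2.minAreaRect(c);print(n,"green",r,cv2.boxPoints(r).tolist())
    if n=="t":
        w=plane(t,c[:,0],.125);rr=cv2.minAreaRect((w[:,:2]*1000).astype(np.float32));print("grip z.125",rr,cv2.boxPoints(rr).tolist())
st=get_state();print(R.from_quat(st["eef_rot"]).as_matrix())
E
```

```text
knob (array([0.5575, 0.0252, 0.1623]), np.float64(4.939640977752655e-05))
tag (array([0.4774, 0.0616, 0.0482]), np.float64(0.0008493826399219718))
knob plane [[0.5566 0.0238 0.175 ]]
cover corners [[ 0.6335  0.088   0.137 ]
 [ 0.6258 -0.0477  0.137 ]
 [ 0.487   0.0962  0.137 ]
 [ 0.4797 -0.0416  0.137 ]]
vise jaw edges z 0.15 [[0.5866537324264643, 0.20234363149258194], [0.5170329334422548, 0.2037641107992325], [0.6102061002178802, 0.18719246570702897], [0.5241003249949027, 0.17428493989199667]]
vise jaw edges z 0.2 [[0.5774867956310049, 0.19028815582087177], [0.5105279576948892, 0.19165432290130407], [0.6001386353249862, 0.17571629699161362], [0.5173251265368061, 0.16330229224281723]]
vise jaw edges z 0.26 [[0.5664864714764535, 0.17582158501481954], [0.5027219867980506, 0.1771225774237899], [0.5880576774535132, 0.1619448945331151], [0.5091948883870901, 0.15012311506380183]]
jaw top right corner tri (front) (array([0.5579, 0.1735, 0.2747]), np.float64(0.001454532499679096))
t green ((424.0, 317.9999694824219), (38.74945068359375, 7.35391092300415), 8.130102157592773) [[404.3000183105469, 318.8999938964844], [405.3399963378906, 311.6199645996094], [443.6999816894531, 317.0999450683594], [442.6600036621094, 324.3799743652344]]
grip z.125 ((401.1305847167969, -321.70269775390625), (87.9876937866211, 16.723148345947266), 82.16046905517578) [[386.846435546875, -364.1448669433594], [403.41326904296875, -366.4258728027344], [415.41473388671875, -279.2605285644531], [398.847900390625, -276.9795227050781]]
s green ((406.0146789550781, 330.3088073730469), (53.1645622253418, 14.92037582397461), 30.963754653930664) [[379.38232421875, 323.0293884277344], [387.05877685546875, 310.2352600097656], [432.64703369140625, 337.5882263183594], [424.9705810546875, 350.3823547363281]]
[[-0.969   0.2471 -0.0003]
 [ 0.2471  0.969  -0.0016]
 [-0.0001 -0.0017 -1.    ]]
```

Call:
send_rows(
  targets=[
    [[0,0,-0.5],[0,0,0]],
    [[0,0,-0.5],[0,0,0]],
    [[0,0,-0.5],[0,0,0]],
    [[-0.96,-0.7,-0.53],[0,0,0.22]],
    [[-0.96,-0.7,-0.53],[0,0,0.22]],
    [[-0.96,-0.7,-0.53],[0,0,0.22]],
    [[-0.96,-0.7,-0.53],[0,0,0.22]],
    [[-0.96,-0.7,-0.53],[0,0,0.22]],
    [[-0.96,-0.7,-0.53],[0,0,0.22]],
    [[-0.96,-0.7,-0.53],[0,0,0.22]],
  ],
  fingers=1,
)

```text
clock: 1.35
tool_pos: [0.3842, 0.3272, 0.3976]
eef_rot: [0.457, 0.89, -0.001, 0.001]
contact_force: [-0.7, 0.8, -0.8]
opening: 0.998
finger_force: 0.0
```

```bash
cat >> h.py <<'E'
np.set_printoptions(precision=4,suppress=True)
def need(p,yaw=None,s=None):
    """units to move the TCP to p, vertical tool, closing axis (tool y) at world yaw [deg] (mod 180, nearest)"""
    s=s or get_state();M=R.from_quat(s["eef_rot"]).as_matrix()
    sh=M.T@(np.array(p)-s["tool_pos"])/.3
    y0=np.degrees(np.arctan2(M[1,1],M[0,1])); 
    rv=np.zeros(3)
    if yaw is not None:
        Y=np.array([np.cos(np.radians(yaw)),np.sin(np.radians(yaw)),0]);Z=np.array([0,0,-1.]);X=np.cross(Y,Z)
        rv=R.from_matrix(M.T@np.c_[X,Y,Z]).as_rotvec()/np.pi
    print("clock",s["clock"],"pos",s["tool_pos"],"yaw",y0,"tilt",M[:,2],"F",s["contact_force"],"q",s["q"]);print("shift",sh,"turn",rv)
E
python3 -c "
from h import *
need([.557,.0245,.40],-3)"
```

```text
clock 1.35 pos [0.3842 0.3272 0.3976] yaw 35.62975011559636 tilt [ 0.001 -0.002 -1.   ] F [-0.68    0.8268 -0.7883] q [-0.8071  0.3504  0.0132  1.6786 -0.0027  1.1134 -0.1716]
shift [-1.1556 -0.1195 -0.0053] turn [0.0001 0.0007 0.2146]
```

Call:
send_rows(
  targets=[
    [[-0.98,-0.1,0],[0,0,0.215]],
    [[-0.98,-0.1,0],[0,0,0.215]],
    [[-0.98,-0.1,0],[0,0,0.215]],
    [[-0.98,-0.1,0],[0,0,0.215]],
    [[-0.98,-0.1,0],[0,0,0.215]],
    [[-0.98,-0.1,0],[0,0,0.215]],
    [[-0.98,-0.1,0],[0,0,0.215]],
  ],
)

```text
clock: 2.22
tool_pos: [0.53, 0.0777, 0.3972]
eef_rot: [0.722, 0.692, -0.0, -0.001]
contact_force: [-0.4, 1.1, -0.1]
opening: 1.0
finger_force: 0.0
```

```bash
python3 -c "
from h import *
need([.557,.0245,.30],-3)
d=shot('wrist','w1.png');print(d['fx'],d['T_tool_cam'])"
```

```text
clock 2.225 pos [0.53   0.0777 0.3972] yaw -2.467472951638626 tilt [-0.0015  0.0013 -1.    ] F [-0.3674  1.1324 -0.0775] q [-0.3868  0.409   0.244   1.603  -0.1075  1.1439 -0.1605]
shift [-0.1738  0.0982  0.3237] turn [-0.0005 -0.0004  0.003 ]
406.12311059636374 [[-0.0001 -0.9594 -0.2822  0.0717]
 [ 1.     -0.0002  0.0004  0.0002]
 [-0.0005 -0.2822  0.9594 -0.146 ]
 [ 0.      0.      0.      1.    ]]
```

View pics/w1.png

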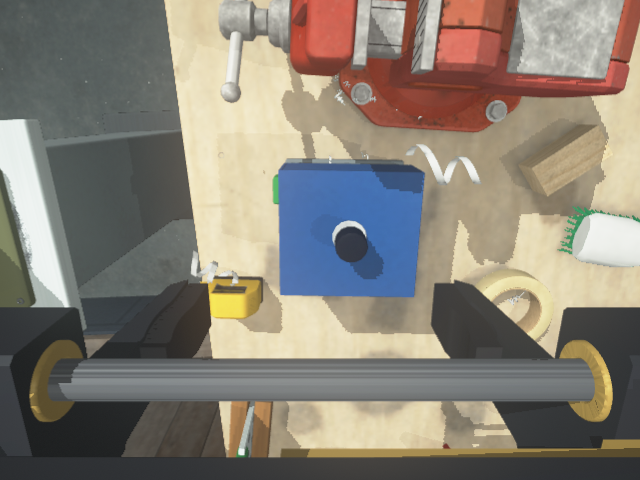

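The wrist view shows the knob top at about (351,245), with the cover's top face spanning (280,168)-(423,172)-(415,296)-(280,294).

```bash
python3 -c "
from h import *
d=shot('wrist')
c=big(mask(d['img'],(0,0,0),(180,255,40),(325,215,380,270)));(x,y),r=cv2.minEnclosingCircle(c);print(x,y,r)
print(plane(d,[(351,245)],.175))
print(plane(d,[(281,170),(424,172),(415,296),(280,294)],.137))
need([.557,.0245,.30],-3)"
```

```text
Traceback (most recent call last):
  File "h.py", line 32, in big
    return max(c,key=cv2.contourArea)
ValueError: max() iterable argument is empty
```

```bash
python3 -c "
from h import *
d=shot('wrist')
print(plane(d,[(351,245)],.175))
print(plane(d,[(281,170),(424,172),(415,296),(280,294)],.137))
need([.557,.0245,.25],-3)"
```

```text
[[0.5568 0.0274 0.175 ]]
[[ 0.4911  0.0966  0.137 ]
 [ 0.6338  0.0886  0.137 ]
 [ 0.628  -0.0467  0.137 ]
 [ 0.4806 -0.0382  0.137 ]]
clock 2.375 pos [0.5299 0.0779 0.3976] yaw -2.4004107064514346 tilt [-0.0007  0.001  -1.    ] F [0.5495 0.7278 0.202 ] q [-0.3877  0.4083  0.2444  1.603  -0.107   1.1439 -0.1601]
shift [-0.1745  0.098   0.4917] turn [-0.0002 -0.0003  0.0033]
```

Call:
send_rows(
  targets=[
    [[-0.171,0.098,0.3],[0,0,0.003]],
    [[-0.171,0.098,0.45],[0,0,0.003]],
    [[-0.171,0.098,0.55],[0,0,0.003]],
    [[-0.171,0.098,0.65],[0,0,0.003]],
    [[-0.171,0.098,0.72],[0,0,0.003]],
    [[-0.171,0.098,0.78],[0,0,0.003]],
    [[-0.171,0.098,0.83],[0,0,0.003]],
    [[-0.171,0.098,0.83],[0,0,0.003]],
    [[-0.171,0.098,0.83],[0,0,0.003]],
  ],
)

```text
clock: 3.5
tool_pos: [0.5581, 0.0234, 0.1493]
eef_rot: [0.726, 0.688, 0.0, 0.0]
contact_force: [0.5, 0.0, -0.2]
opening: 0.998
finger_force: 0.0
```

Call:
send_rows(
  targets=[
    [[0,0,0],[0,0,0]],
    [[0,0,0],[0,0,0]],
    [[0,0,0],[0,0,0]],
    [[0,0,0],[0,0,0]],
    [[0,0,0],[0,0,0]],
    [[0,0,0],[0,0,0]],
  ],
  fingers=0,
  newtons=40,
)

```text
clock: 4.25
tool_pos: [0.5572, 0.0231, 0.1487]
eef_rot: [0.726, 0.687, -0.0, -0.0]
contact_force: [-0.5, 0.6, 1.5]
opening: 0.35
finger_force: 40.0
```

Call:
send_rows(
  targets=[
    [[0,0,-0.02],[0,0,0]],
    [[0,0,-0.05],[0,0,0]],
    [[0,0,-0.09],[0,0,0]],
    [[0,0,-0.15],[0,0,0]],
    [[0,0,-0.22],[0,0,0]],
    [[0,0,-0.3],[0,0,0]],
    [[0,0,-0.38],[0,0,0]],
    [[0,0,-0.46],[0,0,0]],
    [[0,0,-0.52],[0,0,0]],
    [[0,0,-0.52],[0,0,0]],
  ],
)

```text
clock: 5.5
tool_pos: [0.5583, 0.023, 0.3065]
eef_rot: [0.726, 0.687, 0.001, 0.001]
contact_force: [-0.0, 0.1, -6.1]
opening: 0.351
finger_force: 40.0
```

```bash
python3 -c "
from h import *
need([.655,-.25,.30],-3)
need([.655,-.25,.0737],-3)"
```

```text
clock 5.5 pos [0.5583 0.023  0.3065] yaw -3.1615511089912407 tilt [ 0.0036  0.0004 -1.    ] F [-0.0095  0.0745 -6.0773] q [-0.2661  0.5264  0.2335  1.6968 -0.1456  0.9317 -0.0316]
shift [-0.8908  0.3718  0.0223] turn [ 0.0011 -0.0002 -0.0009]
clock 5.5 pos [0.5583 0.023  0.3065] yaw -3.1615511089912407 tilt [ 0.0036  0.0004 -1.    ] F [-0.0095  0.0745 -6.0773] q [-0.2661  0.5264  0.2335  1.6968 -0.1456  0.9317 -0.0316]
shift [-0.8913  0.3691  0.7766] turn [ 0.0011 -0.0002 -0.0009]
```

Call:
send_rows(
  targets=[
    [[-0.07,0.03,0],[0,0,0]],
    [[-0.2,0.08,0],[0,0,0]],
    [[-0.35,0.15,0],[0,0,0]],
    [[-0.5,0.21,0],[0,0,0]],
    [[-0.65,0.27,0],[0,0,0]],
    [[-0.78,0.32,0],[0,0,0]],
    [[-0.86,0.36,0],[0,0,0]],
    [[-0.89,0.37,0],[0,0,0]],
    [[-0.89,0.37,0.05],[0,0,0]],
    [[-0.89,0.37,0.15],[0,0,0]],
    [[-0.89,0.37,0.28],[0,0,0]],
    [[-0.89,0.37,0.4],[0,0,0]],
  ],
)

```text
clock: 7.0
tool_pos: [0.653, -0.2464, 0.1824]
eef_rot: [0.725, 0.688, 0.0, -0.002]
contact_force: [0.1, 0.5, -4.4]
opening: 0.354
finger_force: 40.0
```

```bash
python3 -c "
from h import *
need([.655,-.25,.0737],-3)
for n in ('top','side'): shot(n,n+'1.png')
cv2.imwrite('pics/m1.png',np.hstack([cv2.resize(cv2.imread('pics/%s1.png'%n)[80:380,180:580],None,fx=1,fy=1) for n in('top','side')]))"
```

```text
clock 7.0 pos [ 0.653  -0.2464  0.1824] yaw -3.006184227633228 tilt [-0.0019  0.0027 -1.    ] F [ 0.0608  0.5126 -4.3569] q [ 0.2057  0.8607  0.1871  1.3799 -0.1805  0.9204  0.3865]
shift [-0.0126  0.008   0.3621] turn [-0.0007 -0.0008 -0.    ]
```

View pics/m1.png

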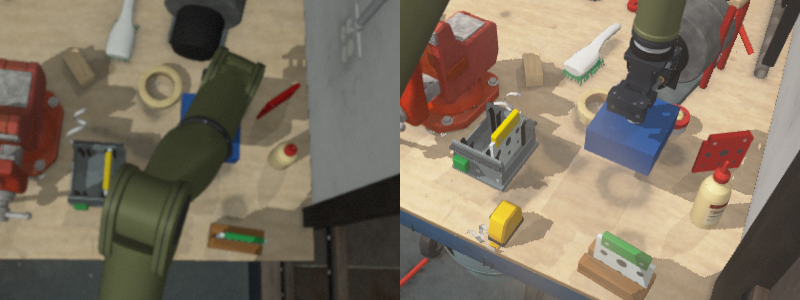

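The cover is held level over clear bench. The tagged slot, at the left (+y) side of the rack, is open, and the yellow plate stands in the other slot.

Call:
send_rows(
  targets=[
    [[0,0,0.08],[0,0,0]],
    [[0,0,0.16],[0,0,0]],
    [[0,0,0.23],[0,0,0]],
    [[0,0,0.28],[0,0,0]],
    [[0,0,0.31],[0,0,0]],
    [[0,0,0.33],[0,0,0]],
    [[0,0,0.34],[0,0,0]],
    [[0,0,0.35],[0,0,0]],
    [[0,0,0.355],[0,0,0]],
    [[0,0,0.36],[0,0,0]],
    [[0,0,0.36],[0,0,0]],
  ],
)

```text
clock: 8.48
tool_pos: [0.6538, -0.2496, 0.0767]
eef_rot: [0.726, 0.687, 0.0, -0.0]
contact_force: [-0.4, 1.3, -4.9]
opening: 0.352
finger_force: 40.0
```

Call:
send_rows(
  targets=[
    [[0,0,0.004],[0,0,0]],
    [[0,0,0.008],[0,0,0]],
    [[0,0,0.012],[0,0,0]],
    [[0,0,0.012],[0,0,0]],
  ],
)

```text
clock: 8.98
tool_pos: [0.654, -0.2496, 0.0737]
eef_rot: [0.726, 0.687, 0.0, 0.0]
contact_force: [-1.9, 1.4, 2.0]
opening: 0.349
finger_force: 40.0
```

Down on the bench: the force went from -4.9 to +2 N. Releasing.

Call:
send_rows(
  targets=[
    [[0,0,0],[0,0,0]],
    [[0,0,0],[0,0,0]],
    [[0,0,0],[0,0,0]],
    [[0,0,0],[0,0,0]],
    [[0,0,0],[0,0,0]],
    [[0,0,-0.15],[0,0,0]],
    [[0,0,-0.35],[0,0,0]],
    [[0,0,-0.55],[0,0,0]],
    [[0,0,-0.75],[0,0,0]],
    [[0,0,-0.9],[0,0,0]],
  ],
  fingers=1,
)

```text
clock: 10.22
tool_pos: [0.6541, -0.2499, 0.3464]
eef_rot: [0.726, 0.687, 0.001, 0.001]
contact_force: [-0.1, 0.5, -1.2]
opening: 1.0
finger_force: 0.0
```

```bash
python3 -c "
from h import *
need([.40,-.322,.34],-8)"
```

```text
clock 10.225 pos [ 0.6541 -0.2499  0.3464] yaw -3.1598110902643968 tilt [ 0.0029 -0.0011 -1.    ] F [-0.1233  0.5333 -1.2418] q [ 0.1977  0.7217  0.2263  1.1638 -0.1559  1.2692  0.3598]
shift [-0.2867 -0.8324  0.0191] turn [0.001  0.0003 0.0269]
```

Call:
send_rows(
  targets=[
    [[-0.1,-0.83,0.02],[0,0,0.027]],
    [[-0.1,-0.83,0.02],[0,0,0.027]],
    [[-0.1,-0.83,0.02],[0,0,0.027]],
    [[-0.1,-0.83,0.02],[0,0,0.027]],
    [[-0.1,-0.83,0.02],[0,0,0.027]],
    [[-0.1,-0.83,0.02],[0,0,0.027]],
    [[-0.1,-0.83,0.02],[0,0,0.027]],
    [[-0.1,-0.83,0.02],[0,0,0.027]],
  ],
)

```text
clock: 11.22
tool_pos: [0.4048, -0.2657, 0.3369]
eef_rot: [0.754, 0.657, 0.0, 0.0]
contact_force: [-0.4, 0.3, 0.9]
opening: 0.998
finger_force: 0.0
```

```bash
python3 -c "
from h import *
import pickle
need([.40,-.322,.34],-8)
d=shot('wrist','w2.png')
pickle.dump(d,open('w2.pkl','wb'))
c=big(mask(d['img'],(45,80,30),(85,255,255),(100,50,600,440)));r=cv2.minAreaRect(c);print(r)
w=plane(d,c[:,0],.125);rr=cv2.minAreaRect((w[:,:2]*1000).astype(np.float32));print(rr,cv2.boxPoints(rr))"
```

```text
clock 11.225 pos [ 0.4048 -0.2657  0.3369] yaw -7.924827609541165 tilt [ 0.0003 -0.0001 -1.    ] F [-0.4101  0.3044  0.9228] q [ 0.3101  0.3851  0.2574  1.8506 -0.1205  0.9205  0.4843]
shift [-0.188   0.0101 -0.0103] turn [0.0001 0.     0.0004]
((326.0, 252.5), (14.0, 95.0), 0.0)
((402.55780029296875, -321.24591064453125), (93.86373138427734, 13.088676452636719), 82.00077819824219) [[ 389.5461 -366.8104]
 [ 402.5074 -368.6318]
 [ 415.5695 -275.6814]
 [ 402.6082 -273.86  ]]
```

View pics/w2.png

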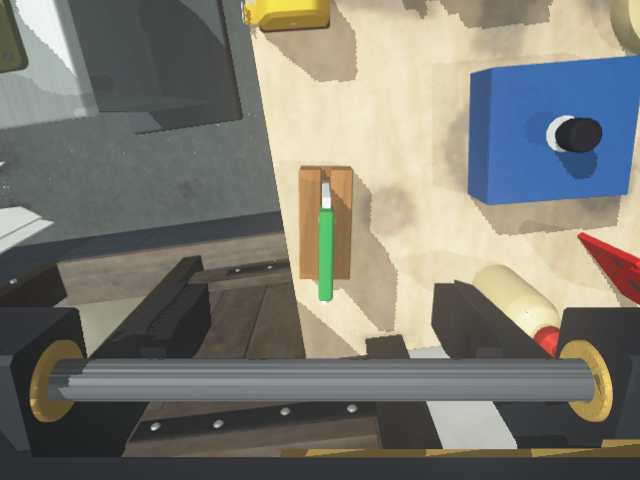

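The wrist view shows the grip at (326,253), aligned with the image columns so the yaw is right. The stand is at (326,222), and the cover stands upright at (560,130).

Call:
send_rows(
  targets=[
    [[-0.19,0.017,0.1],[0,0,0]],
    [[-0.19,0.017,0.25],[0,0,0]],
    [[-0.19,0.017,0.4],[0,0,0]],
    [[-0.19,0.017,0.53],[0,0,0]],
    [[-0.19,0.017,0.63],[0,0,0]],
    [[-0.19,0.017,0.71],[0,0,0]],
    [[-0.19,0.017,0.77],[0,0,0]],
    [[-0.19,0.017,0.82],[0,0,0]],
    [[-0.19,0.017,0.82],[0,0,0]],
    [[-0.19,0.017,0.82],[0,0,0]],
  ],
  fingers=0.8,
)

```text
clock: 12.52
tool_pos: [0.401, -0.3232, 0.0915]
eef_rot: [0.755, 0.656, 0.0, 0.0]
contact_force: [-0.1, -0.3, 0.8]
opening: 0.801
finger_force: 0.0
```

Call:
send_rows(
  targets=[
    [[0,0,0],[0,0,0]],
    [[0,0,0],[0,0,0]],
    [[0,0,0],[0,0,0]],
    [[0,0,0],[0,0,0]],
    [[0,0,0],[0,0,0]],
    [[0,0,0],[0,0,0]],
    [[0,0,0],[0,0,0]],
  ],
  fingers=0,
  newtons=40,
)

```text
clock: 13.4
tool_pos: [0.4008, -0.323, 0.0911]
eef_rot: [0.755, 0.656, 0.0, 0.0]
contact_force: [0.0, 0.6, -0.1]
opening: 0.158
finger_force: 39.9
```

Call:
send_rows(
  targets=[
    [[0,0,-0.03],[0,0,0]],
    [[0,0,-0.08],[0,0,0]],
    [[0,0,-0.16],[0,0,0]],
    [[0,0,-0.28],[0,0,0]],
    [[0,0,-0.42],[0,0,0]],
    [[0,0,-0.58],[0,0,0]],
    [[0,0,-0.72],[0,0,0]],
    [[0,0,-0.82],[0,0,0]],
    [[0,0,-0.85],[0,0,0]],
  ],
)

```text
clock: 14.52
tool_pos: [0.4003, -0.3232, 0.3482]
eef_rot: [0.755, 0.656, 0.0, 0.001]
contact_force: [0.2, -0.1, -4.7]
opening: 0.152
finger_force: 39.9
```

```bash
python3 -c "
from h import *
need([.558,-.05,.33],86.8)
d=shot('top','t3.png')
a=cv2.resize(d['img'][200:300,225:325],None,fx=6,fy=6,interpolation=cv2.INTER_CUBIC);cv2.imwrite('pics/t3c.png',a)"
```

```text
clock 14.525 pos [ 0.4003 -0.3232  0.3482] yaw -8.029836880823234 tilt [ 0.0025 -0.0015 -1.    ] F [ 0.2449 -0.0789 -4.7337] q [ 0.4066  0.4195  0.2792  1.7543 -0.1356  0.9837  0.5976]
shift [0.9753 0.393  0.0607] turn [ 0.0003  0.001  -0.5268]
```

View pics/t3c.png

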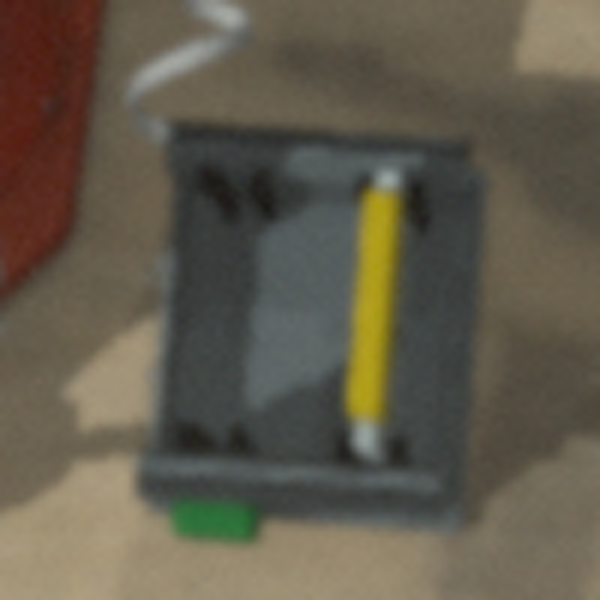

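The crop shows the yellow grip running from (384,192) to (366,412), and the empty tagged slot's guides at about (237,190) and (213,440). The tag sits below that slot at (214,520).

Call:
send_rows(
  targets=[
    [[0.1,0.02,0],[0,0,-0.06]],
    [[0.25,0.07,0],[0,0,-0.12]],
    [[0.4,0.12,0],[0,0,-0.18]],
    [[0.55,0.16,0],[0,0,-0.24]],
    [[0.7,0.2,0],[0,0,-0.3]],
    [[0.85,0.24,0],[0,0,-0.36]],
    [[0.95,0.27,0],[0,0,-0.42]],
    [[0.98,0.28,0],[0,0,-0.48]],
    [[0.98,0.28,0],[0,0,-0.527]],
    [[0.98,0.28,0],[0,0,-0.527]],
    [[0.98,0.28,0],[0,0,-0.527]],
  ],
)

```text
clock: 15.95
tool_pos: [0.524, -0.044, 0.3453]
eef_rot: [0.029, 1.0, -0.0, -0.001]
contact_force: [-0.1, -0.3, -3.9]
opening: 0.156
finger_force: 39.9
```

```bash
python3 -c "
from h import *
need([.51,.024,.36],86.8)"
```

```text
clock 15.95 pos [ 0.524  -0.044   0.3453] yaw 86.66392606006039 tilt [-0.002  0.    -1.   ] F [-0.0739 -0.304  -3.9338] q [ 0.1302  0.4357 -0.2064  1.7085  0.1022  1.0099  1.4005]
shift [ 0.06    0.2235 -0.049 ] turn [-0.     -0.0007 -0.0008]
```

Call:
send_rows(
  targets=[
    [[0.03,0.08,-0.02],[0,0,-0.001]],
    [[0.06,0.18,-0.05],[0,0,-0.001]],
    [[0.06,0.22,-0.05],[0,0,-0.001]],
    [[0.06,0.22,-0.05],[0,0,-0.001]],
    [[0.06,0.22,-0.05],[0,0,-0.001]],
  ],
)

```text
clock: 16.58
tool_pos: [0.5104, 0.0216, 0.3606]
eef_rot: [0.027, 1.0, -0.001, -0.0]
contact_force: [-0.3, -0.2, -4.0]
opening: 0.15
finger_force: 39.9
```

```bash
python3 -c "
from h import *
import pickle
need([.56,.056,.36],86.8)
d=shot('wrist','w4.png');pickle.dump(d,open('w4.pkl','wb'))
c=big(mask(d['img'],(20,120,80),(35,255,255),(150,0,500,330)));r=cv2.minAreaRect(c);print(r)
w=plane(d,c[:,0],.127);rr=cv2.minAreaRect((w[:,:2]*1000).astype(np.float32));print(rr,cv2.boxPoints(rr))"
```

```text
clock 16.575 pos [0.5104 0.0216 0.3606] yaw 86.89006997722737 tilt [-0.0009 -0.0013 -1.    ] F [-0.3125 -0.2484 -3.9789] q [ 0.0136  0.3984 -0.2201  1.7231  0.1001  1.0321  1.2752]
shift [-0.1589  0.1233  0.0017] turn [-0.0004 -0.0003  0.0005]
((214.7827606201172, 76.76507568359375), (81.66719055175781, 43.49350357055664), 88.15238952636719)
((403.6031494140625, -66.91035461425781), (38.1314697265625, 67.09307861328125), 85.52168273925781) [[368.6703 -83.2985]
 [435.5586 -88.5373]
 [438.5359 -50.5222]
 [371.6477 -45.2834]]
```

View pics/w4.png

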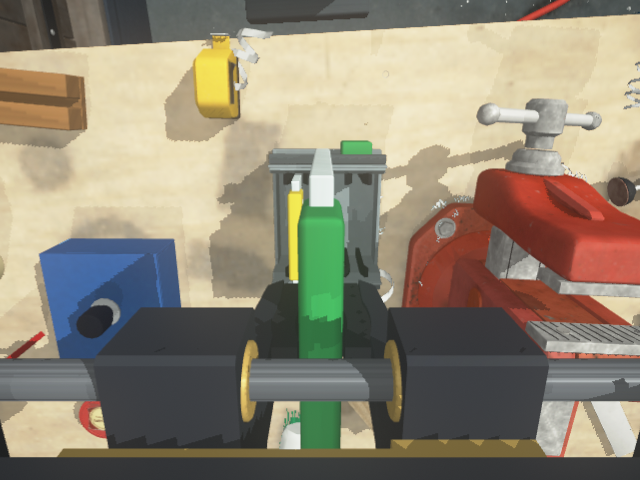

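The view shows the held green grip at column 322 with its near end at row about 205. The yellow grip is at column 295, rows 192-283, and the tagged slot's guides are around (355,178) and (358,265), with the tag at (356,147).

```bash
python3 -c "
from h import *
import pickle
d=pickle.load(open('w4.pkl','rb'))
c=big(mask(d['img'],(20,120,60),(35,255,255),(280,180,320,300)));print('yel box',cv2.boundingRect(c))
P=c[:,0]
for v in(205,225,245,265):
    row=P[P[:,1]==v][:,0];print(v,row.min(),row.max(),plane(d,[(row.min()-.5,v),(row.max()+.5,v)],.127)[:,:2].tolist())
v0=P[:,1].min();print('near end',plane(d,[(296,v0)],.127))
print('tag rect',plane(d,[(341,141),(371,141)],.057))
# held grip near end in tool frame
m=mask(d['img'],(45,80,30),(85,255,255),(290,180,350,300));c=big(m);print('grn',cv2.boundingRect(c))
dd=dict(d);dd['cam_to_world']=d['T_tool_cam']
print('held near end tool',plane(dd,[(322,cv2.boundingRect(c)[1])],-.034),plane(dd,[(302,230),(343,230)],-.034))
# top view
t={'img':cv2.imread('pics/t3.png')};p=pickle.load(open('top0.pkl','rb'));p['img']=t['img']
c=big(mask(p['img'],(20,120,60),(35,255,255),(275,220,300,280)));w=plane(p,c[:,0],.127);rr=cv2.minAreaRect((w[:,:2]*1000).astype(np.float32));print('top yel',rr,cv2.boxPoints(rr).tolist())
M=cv2.moments(mask(p['img'],(20,120,60),(35,255,255),(275,220,300,280)),True);print(plane(p,[(M['m10']/M['m00'],M['m01']/M['m00'])],.125))
a=cv2.resize(d['img'][130:300,255:395],None,fx=4,fy=3.5,interpolation=cv2.INTER_CUBIC);cv2.imwrite('pics/w4c.png',a)"
```

```text
yel box (288, 189, 15, 91)
205 288 301 [[0.5210771621590302, -0.012106118312196653], [0.5218009506073245, 0.0012571117006302882]]
225 288 297 [[0.5408517984411711, -0.013640546795813741], [0.5413755669716601, -0.0039577214919727585]]
245 288 297 [[0.561204459515247, -0.01522010327689714], [0.5617351679663464, -0.005395650843490318]]
265 289 297 [[0.5822151842877892, -0.01584976502137472], [0.5826992393017781, -0.006876467487937247]]
near end [[ 0.5061 -0.0029  0.127 ]]
tag rect [[0.4689 0.0444 0.057 ]
 [0.4706 0.0769 0.057 ]]
grn (298, 199, 47, 101)
held near end tool [[ 0.0491 -0.0007 -0.034 ]] [[ 0.0401 -0.0064 -0.034 ]
 [ 0.0401  0.0053 -0.034 ]]
top yel ((556.3345947265625, -5.835658073425293), (16.969205856323242, 89.56236267089844), 86.27497863769531) [[511.0967712402344, -11.392988204956055], [600.469970703125, -17.211685180664062], [601.5723876953125, -0.27832794189453125], [512.19921875, 5.540369033813477]]
[[ 0.5558 -0.0059  0.125 ]]
```

View pics/w4c.png

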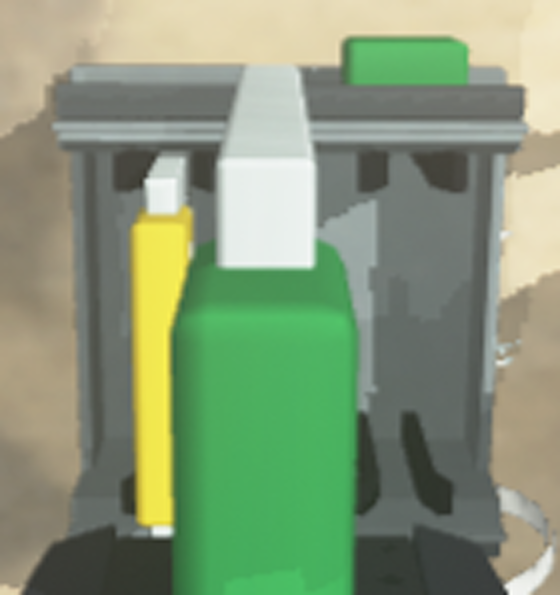

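```bash
python3 -c "
from h import *
import pickle
d=pickle.load(open('w4.pkl','rb'));d['cam_to_world']=d['T_tool_cam']
for p,z in(((323,149),.081),((322,175),-.002),((322,199),-.002),((322,206.5),-.002),((322,218),-.034)): print(p,z,plane(d,[p],z))
d['cam_to_world']=pickle.load(open('w4.pkl','rb'))['cam_to_world']
print('groove front',plane(d,[(355,180)],.085),plane(d,[(355,180)],.073))
need([.5588,.0563,.36],86.6);need([.5588,.0563,.20],86.6)"
```

```text
(323, 149) 0.081 [[0.0531 0.0002 0.081 ]]
(322, 175) -0.002 [[ 0.0511 -0.0006 -0.002 ]]
(322, 199) -0.002 [[ 0.0424 -0.0006 -0.002 ]]
(322, 206.5) -0.002 [[ 0.0397 -0.0006 -0.002 ]]
(322, 218) -0.034 [[ 0.0436 -0.0007 -0.034 ]]
groove front [[0.5075 0.0562 0.085 ]] [[0.5095 0.0571 0.073 ]]
clock 16.625 pos [0.5104 0.0216 0.3606] yaw 86.87719416539571 tilt [-0.0008 -0.0011 -1.    ] F [ 0.1287 -0.2492 -4.4489] q [ 0.0139  0.3984 -0.2202  1.723   0.1     1.0321  1.2752]
shift [-0.1547  0.1242  0.0019] turn [-0.0004 -0.0002  0.0015]
clock 16.625 pos [0.5104 0.0216 0.3606] yaw 86.87719416539571 tilt [-0.0008 -0.0011 -1.    ] F [ 0.1287 -0.2492 -4.4489] q [ 0.0139  0.3984 -0.2202  1.723   0.1     1.0321  1.2752]
shift [-0.1551  0.1248  0.5352] turn [-0.0004 -0.0002  0.0015]
```

Call:
send_rows(
  targets=[
    [[-0.06,0.05,0],[0,0,0.001]],
    [[-0.12,0.1,0],[0,0,0.001]],
    [[-0.152,0.123,0],[0,0,0.001]],
    [[-0.152,0.123,0.05],[0,0,0.001]],
    [[-0.152,0.123,0.15],[0,0,0.001]],
    [[-0.152,0.123,0.28],[0,0,0.001]],
    [[-0.152,0.123,0.4],[0,0,0.001]],
    [[-0.152,0.123,0.5],[0,0,0.001]],
    [[-0.152,0.123,0.55],[0,0,0.001]],
    [[-0.152,0.123,0.57],[0,0,0.001]],
    [[-0.152,0.123,0.57],[0,0,0.001]],
    [[-0.152,0.123,0.57],[0,0,0.001]],
  ],
)

```text
clock: 18.12
tool_pos: [0.5587, 0.0579, 0.1912]
eef_rot: [0.028, 1.0, 0.0, 0.001]
contact_force: [0.2, -0.4, -4.2]
opening: 0.156
finger_force: 39.9
```

```bash
python3 -c "
from h import *
import pickle
need([.558,.056,.19],86.6)
d=shot('wrist','w5.png');pickle.dump(d,open('w5.pkl','wb'))
t=shot('top');s=shot('side');pickle.dump(s,open('s5.pkl','wb'))
a=cv2.resize(d['img'][60:260,220:420],None,fx=2,fy=3,interpolation=cv2.INTER_CUBIC)
b=cv2.resize(s['img'][130:280,200:330],(400,600),interpolation=cv2.INTER_CUBIC)
cv2.imwrite('pics/w5c.png',np.hstack([a,b]))"
```

```text
clock 18.125 pos [0.5587 0.0579 0.1912] yaw 86.83966194408075 tilt [ 0.0022  0.0004 -1.    ] F [ 0.2317 -0.3697 -4.2481] q [-0.0757  0.6689 -0.1832  1.8113  0.1818  0.6754  1.1534]
shift [ 0.0018 -0.0064  0.0039] turn [0.0002 0.0007 0.0013]
```

View pics/w5c.png

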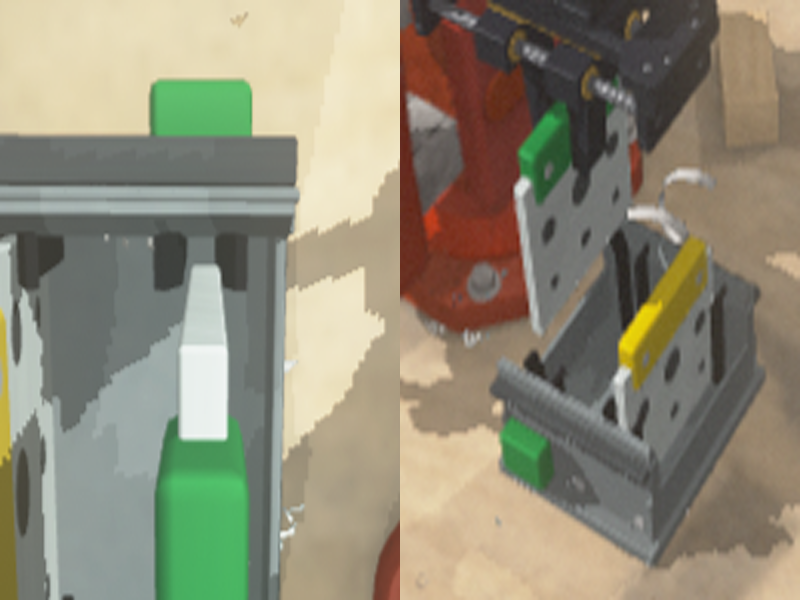

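The plate hangs directly over the tagged slot. In the crop, the black guide blocks' inner edges are at 186 and 216 and the plate's lower corner is at 205.

```bash
python3 -c "
from h import *
import pickle
d=pickle.load(open('w5.pkl','rb'));C=d['cam_to_world']
px=lambda x,y:(220+x/2,60+y/3)
ps=get_state();M=R.from_quat(ps['eef_rot']).as_matrix();rk=np.radians(-3.4);ex=np.array([np.cos(rk),np.sin(rk)]);ey=np.array([-ex[1],ex[0]])
def rel(n,p,z):
    w=plane(d,[px(*p)],z)[0];r=w[:2]-ps['tool_pos'][:2];print(n,w,'rack-frame rel TCP mm',r@ex*1000,r@ey*1000)
for z in(.085,.073,.06): rel('gL',(187,236),z);rel('gR',(216,236),z)
rel('gLb',(187,287),.03);rel('gRb',(218,287),.03)
rel('tagL',(152,84),.057);rel('tagR',(251,84),.057)
z=ps['tool_pos'][2]-.081
rel('plate bL',(190,266),z);rel('plate bR',(221,266),z)
rel('plate tL',(179,438),ps['tool_pos'][2]+.002);rel('plate tR',(228,438),ps['tool_pos'][2]+.002)
s=pickle.load(open('s5.pkl','rb'))
"
```

```text
gL [0.5016 0.0556 0.085 ] rack-frame rel TCP mm -56.46205835944464 -5.572840387403415
gR [0.5021 0.0644 0.085 ] rack-frame rel TCP mm -56.49782486491306 3.213591508109759
gL [0.5024 0.0554 0.073 ] rack-frame rel TCP mm -55.698657257447664 -5.771137815654031
gR [0.5029 0.0646 0.073 ] rack-frame rel TCP mm -55.73612724069075 3.4337719617883504
gL [0.5032 0.0551 0.06  ] rack-frame rel TCP mm -54.871639396950975 -5.985960029592198
gR [0.5037 0.0648 0.06  ] rack-frame rel TCP mm -54.9109548144499 3.6723007866068293
gLb [0.5174 0.0538 0.03  ] rack-frame rel TCP mm -40.55971293306001 -6.493749874072038
gRb [0.5181 0.0653 0.03  ] rack-frame rel TCP mm -40.60652421332207 5.083494225988694
tagL [0.4706 0.0456 0.057 ] rack-frame rel TCP mm -86.8454231570245 -17.392667667146977
tagR [0.4724 0.0778 0.057 ] rack-frame rel TCP mm -86.97912880480912 14.821387871369222
plate bL [0.5055 0.0566 0.1098] rack-frame rel TCP mm -52.67255121203336 -4.342729718897241
plate bR [0.5059 0.0652 0.1098] rack-frame rel TCP mm -52.70714285859867 4.182287271842134
plate tL [0.5186 0.0549 0.1928] rack-frame rel TCP mm -39.41836546238287 -5.267616161332615
plate tR [0.5191 0.0638 0.1928] rack-frame rel TCP mm -39.45358344632568 3.634622702014939
```

Call:
send_rows(
  targets=[
    [[0,-0.0037,0.02],[0,0,0.001]],
    [[0,-0.0037,0.04],[0,0,0.001]],
    [[0,-0.0037,0.06],[0,0,0.001]],
    [[0,-0.0037,0.075],[0,0,0.001]],
    [[0,-0.0037,0.09],[0,0,0.001]],
    [[0,-0.0037,0.105],[0,0,0.001]],
    [[0,-0.0037,0.12],[0,0,0.001]],
    [[0,-0.0037,0.135],[0,0,0.001]],
    [[0,-0.0037,0.135],[0,0,0.001]],
  ],
)

```text
clock: 19.4
tool_pos: [0.5575, 0.0566, 0.1492]
eef_rot: [0.029, 1.0, -0.0, -0.0]
contact_force: [-0.8, -0.4, -3.5]
opening: 0.154
finger_force: 39.9
```

Call:
send_rows(
  targets=[
    [[0,0,0.02],[0,0,0]],
    [[0,0,0.04],[0,0,0]],
    [[0,0,0.06],[0,0,0]],
    [[0,0,0.08],[0,0,0]],
    [[0,0,0.1],[0,0,0]],
    [[0,0,0.115],[0,0,0]],
    [[0,0,0.13],[0,0,0]],
    [[0,0,0.14],[0,0,0]],
    [[0,0,0.15],[0,0,0]],
    [[0,0,0.16],[0,0,0]],
    [[0,0,0.16],[0,0,0]],
  ],
)

```text
clock: 20.78
tool_pos: [0.5576, 0.0567, 0.1014]
eef_rot: [0.029, 1.0, -0.0, -0.0]
contact_force: [0.1, 0.2, -3.3]
opening: 0.157
finger_force: 39.9
```

Call:
send_rows(
  targets=[
    [[0,0,0.006],[0,0,0]],
    [[0,0,0.012],[0,0,0]],
    [[0,0,0.017],[0,0,0]],
    [[0,0,0.021],[0,0,0]],
    [[0,0,0.025],[0,0,0]],
    [[0,0,0.028],[0,0,0]],
    [[0,0,0.028],[0,0,0]],
  ],
)

```text
clock: 21.65
tool_pos: [0.5578, 0.0567, 0.0932]
eef_rot: [0.029, 1.0, 0.0, -0.0]
contact_force: [0.2, 0.2, -4.4]
opening: 0.155
finger_force: 39.9
```

Call:
send_rows(
  targets=[
    [[0,0,0.003],[0,0,0]],
    [[0,0,0.006],[0,0,0]],
    [[0,0,0.008],[0,0,0]],
    [[0,0,0.008],[0,0,0]],
  ],
)

```text
clock: 22.15
tool_pos: [0.5579, 0.0569, 0.093]
eef_rot: [0.029, 1.0, -0.0, 0.001]
contact_force: [-5.0, -0.4, 15.9]
opening: 0.158
finger_force: 39.9
```

Contact came at the expected home height, so the plate is on the rack floor. I'm releasing with only a partial opening, to clear the yellow grip.

Call:
send_rows(
  targets=[
    [[0,0,0],[0,0,0]],
    [[0,0,0],[0,0,0]],
    [[0,0,0],[0,0,0]],
    [[0,0,0],[0,0,0]],
    [[0,0,-0.04],[0,0,0]],
    [[0,0,-0.12],[0,0,0]],
    [[0,0,-0.25],[0,0,0]],
    [[0,0,-0.4],[0,0,0]],
    [[0.06,-0.06,-0.55],[0,0,0]],
    [[0.17,-0.12,-0.7],[0,0,0]],
    [[0.17,-0.12,-0.8],[0,0,0]],
  ],
  fingers=0.45,
)

```text
clock: 23.52
tool_pos: [0.5027, 0.0221, 0.3336]
eef_rot: [0.03, 1.0, -0.001, 0.0]
contact_force: [1.1, 0.3, 0.5]
opening: 0.452
finger_force: 0.0
```

```bash
python3 -c "
from h import *
import pickle
need([.558,.056,.19],86.6)
d=shot('wrist');s=shot('side')
c=big(mask(d['img'],(45,80,30),(85,255,255),(250,170,420,330)));w=plane(d,c[:,0],.127);rr=cv2.minAreaRect((w[:,:2]*1000).astype(np.float32));print(rr)
a=cv2.resize(d['img'][100:350,200:450],(400,400));b=cv2.resize(s['img'][120:370,200:450],(400,400),interpolation=cv2.INTER_CUBIC)
cv2.imwrite('pics/w6.png',np.hstack([a,b]))"
```

```text
clock 23.525 pos [0.5027 0.0221 0.3336] yaw 86.5561626953246 tilt [ 0.0007 -0.0012 -1.    ] F [1.1146 0.3153 0.523 ] q [ 0.0198  0.414  -0.233   1.7907  0.1161  0.9496  1.2488]
shift [-0.1769  0.1245  0.4786] turn [-0.0004  0.0002 -0.0002]
((555.4111938476562, 55.277835845947266), (15.677946090698242, 93.23318481445312), 86.89128112792969)
```

View pics/w6.png

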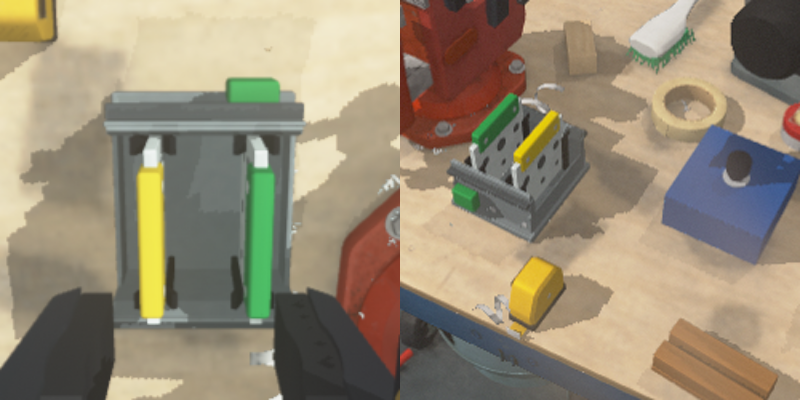

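The green plate is home in the tagged slot, level with and parallel to the yellow one. The cover stands upright on the bench, and the gripper touches nothing.

```bash
python3 -c "
from plant import *
print(finish_job())"
```

```text
the job is handed in; nothing more can be done
None
```

The job is handed in, with no verdict returned: the last pictures show the green plate home in the tagged slot and released, the cover upright on the bench, and the yellow plate still upright in its slot; nothing came near the tape measure or glue bottle.

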